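# Clear the light plate, then peel the sticky cover off a vial tray and present it

### The job

With the yellow-handled scraper block, wipe the three loose stoppers off the white light plate into the steel trough along its edge (never touching them with the gripper), and stand the scraper back upright on the bench, well clear of the plate. Then peel the sticky white cover off the vial tray by its orange tab: raise the tab corner first, while the opposite corner still rests on the tray, leaving the tray where it is. Finish while still holding the cover by its tab, roughly level and centred about 10 cm above the light plate, and disturb none of the other things on the bench.

Things in the scene. Friction and masses are not known exactly. Their poses are not given: they have to be found in the camera images.
- plate: light plate, fixed: white-topped square 150 x 150 mm, top 16 mm above the bench. Origin: centre of the square at bench level. Joined to its +x side (away from the robot, give or take yaw) is a steel trough: x 75 to 147 mm, 170 mm wide inside, floor 3 mm above the bench, outer walls 26 mm high, no wall on the plate's side: stoppers drop in. A small socket sticks out at -x
- stopper0: loose dark-grey vial stopper, a disc 20 mm across and 8 mm high, about 12 g, lying flat on the light plate; origin: centre of its underside
- stopper1: loose dark-grey vial stopper, a disc 20 mm across and 8 mm high, about 12 g, lying flat on the light plate; origin: centre of its underside
- stopper2: loose dark-grey vial stopper, a disc 20 mm across and 8 mm high, about 12 g, lying flat on the light plate; origin: centre of its underside
- scraper: scraper block standing on the bench, 0.1 to 0.2 kg: pale blue blade 18 (x) x 120 (y) x 22 mm high, and on it a yellow handle 20 (x) x 60 mm (y), up to 67 mm above the underside. Origin: centre of its underside; y along the blade. It stands ahead of the robot or to its right; grip the handle across its 20 mm
- tray: blue vial tray, loose, about 0.4 kg, resting in a fixed stack of empty grey trays: a 152 x 112 mm flange with amber vials in a raised middle (132 x 92 mm, reaching 13 mm above the flange). Origin: centre of its underside, 22 mm above the bench; the flange's top, on which the cover rests, is 16 mm above the origin
- cover: white cover, 70 g, 150 (x) x 110 (y) x 18 mm, shallow box open below. Origin: centre of its underside, on the tray's flange, 38 mm above the bench. It sticks to the tray inside its far half (x 25 to 60 mm), 3 to 4 N in all, and lets go once raised 8 mm. A straight lift carries the tray along; tipped up by the tab about the far corner (0.2 to 0.25 rad), it comes off and the tray stays
- cover_tab (a point): grip point in the orange tab, an upright block on top of the cover at its -x +y corner: 12 mm thick, 24 mm long, from 18 to 48 mm above the cover's underside. The point is mid-tab, at (-58, 42.5, 40) mm in the cover's frame. Its long side lies along the diagonal from the cover's centre to the corner (-75, 55), so fingers close at right angles to that
- cover_far (a point): the cover's bottom corner farthest from the tab, at (75, -55, 0) mm in the cover's frame, about which it tips while being peeled
- carton_a: bystander: open white kit carton with an orange band and raised flaps, 75 x 95 x 60 mm, flaps to about 115 mm high; origin: centre of its underside
- carton_b: bystander: open white kit carton with an orange band and raised flaps, 75 x 95 x 60 mm, flaps to about 115 mm high; origin: centre of its underside
- carton_c: bystander: open white kit carton with an orange band and raised flaps, 75 x 95 x 60 mm, flaps to about 115 mm high; origin: centre of its underside
- reagent: bystander: small amber bottle with a blue cap, 28 mm across, 55 mm high, standing near the scraper, ahead of the robot or to its right (the two swap places); origin: centre of its underside
- label_roll: bystander: roll of paper labels lying flat, 84 mm across, 50 mm high; origin: centre of its underside
- tube_rack: bystander: blue rack of capped tubes, 100 x 60 mm, 73 mm high; origin: centre of its underside
Mind the look-alikes: they are no part of the job. What is shaped like the cover but green or red is not meant. What is meant by the scraper is not black, and is the smaller of those in its own colour.

How it is judged:
By the outcome, as a careful person would: the job done as asked, in the order asked, and still so for the second after the job is handed in, while the arm keeps its last pose, push and grip.
It also fails if it takes over 67 s, if anything falls off the work surface, if the arm or the gripper's body presses on something with over 40 N, if the wrist force passes 120 N, or if a joint passes its speed limit or range.

### The arm

A 6-joint arm with a two-finger parallel gripper is mounted at the origin on the work surface. World frame = base frame: x ahead of the robot, y to its left, z up, the work surface at z = 0. Lengths are in m, angles in rad, forces in N, time in s.
With the tool pointing down it reaches from about 0.35 to 0.975 m from the base axis. Payload 4.9 kg.
Tool frame: the origin (TCP) lies on the centre line of the jaws, within the pads' length; the fingertips stand manip.tip_reach ahead of it and the grasp point (between the pads) is the TCP (manip.tip_reach is the distance from the TCP to the fingertips, in m); z points along the fingers, y is the line along which they close (so a half turn about z gives the same grasp; the last joint's range is limited). The gripper opens to 85 mm and grips with 20 to 120 N. Pads are 22 mm wide; open, the fingers measure 114 mm over their backs; the gripper's body (76 mm by 85 mm) begins 54 mm behind the grasp point. The pads swing forward as they close: fully open they stand 13 mm farther back than shut.
Start: joints at [0.986, 0.053, 1.613, -0, 1.476, -0.119], TCP at [0.281, 0.558, 0.25] pointing down, gripper open.
Joint ranges: [-3.01, 3.01], [-1.01, 2.22], [0.06, 2.58], [-1.02, 4.17], [0.09, 2.62], [-3.14, 3.14]. Speed limits (rad/s): [2.57, 2.57, 3.14, 3.14, 3.14, 3.14].

### API

Orientations are given as a unit quaternion [w, x, y, z].
In Python, from plant import manip gives the robot as it stands. The module is installed in compiled form; this text tells all that it offers.
- The arm moves only by the tool move_arm, never from a script. Its argument "rows" is a list of rows, each a list of 7 numbers: the shift along the tool's x, y, z in cm, then the turn, a rotation vector about the tool's x, y, z in degrees, then the opening, from -1 (shut) to 1 (fully open). In form: [[tx, ty, tz, ax, ay, az, jaw], ...]. A call has 1 to 20 rows; each row shifts and turns the commanded pose from where the row before left it, along the tool's axes as they then stand; what a row does not reach is not made up. A row lasts 1/12 s, in which the tool goes at most 41.7 mm and 7.16 degrees, less where a joint would pass 70% of its speed; a pose out of reach is approached as far as the arm can. A call is refused whole if a number of a shift passes 4.17 or a number of a turn 7.16, either way. A call with a gripper value outside its range is refused whole. The fingers move at their own pace and stop on an object; the grip force is fixed at half the most. Time passes only in rows, so rows that do not move let the fingers close. It gives the time, the measured TCP pose, the force, the opening and the grip force at its end, in the units of the state.
- manip.state(): the state, without advancing time (a new reading comes with each control period).
- manip.grab_frame(name): name is "scene" or "top" or "wrist"; returns a dict with "img" (420x560x3 uint8, blue, green, red), "mtx" (3x3 intrinsics, pixels), "k1" (the pictures are not rectified: a ray, as slopes to the right and down, at radius r is drawn at 1 + k1 r^2 times it, then the intrinsics apply), "R" (3x3) and "t" (3): a world point X has camera coordinates R X + t. Camera axes: x right, y down, z forward; pixel columns grow to the right and rows downward; lengths in m; the calibration is good to about 2 mm. A picture is of the moment at which its call begins. There is no depth.
- manip.job_done(): hands the job in; it is judged then, once.
The state is a dict: "time": time; "joint_pos": joint angles; "joint_vel": joint speeds; "joint_efforts": joint torques, N m; "tool_pos": TCP position; "tool_rot": TCP orientation; "contact_force": force on the tool from outside, world axes, zero at the start; "ft_torque": the same for the moment, N m; "gripper_width": opening from 0.0 (shut) to 1.0 (fully open); "grasp_force": force on a finger pad.
Only numpy, scipy, OpenCV 4.12 (cv2) and the standard library are available. Lean on these libraries where they do the work, as an engineer would, in place of code of your own. Each camera call takes 0.05 s, during which the arm holds its last target. There are 200 camera calls.

## Working session

There is one attempt and no reset: what is moved stays moved. The work goes in short steps, Python scripts to look and compute and a tool call to move; the robot and the scene stay as the last step left them, time stands still between calls to the robot, and variables do not carry over. Pictures are saved under pics/ and viewed, at most 10 in all, crops included, and the job is handed in when it is done.

Besides the shell and the picture viewer there is one more tool, called after ">>>" in YAML: its name, and indented under it one key for each argument. move_arm: Moves the arm, as the interface text tells. Its arguments: {"type":"object","properties":{"rows":{"type":"array","items":{"type":"array","items":{"type":"number"}}}},"required":["rows"]}

```bash
mkdir -p pics
cat > h.py <<'E'
import numpy as np, cv2
from plant import manip
def grab(n,save=None):
    f=manip.grab_frame(n)
    if save: cv2.imwrite('pics/'+save,f['img'])
    return f
def ray(f,u,v):
    K=np.array(f['mtx'])
    d=np.array([(u-K[0,2])/K[0,0],(v-K[1,2])/K[1,1]]);s=d.copy()
    for _ in range(20): s=d/(1+f['k1']*(s@s))
    R=np.array(f['R']);t=np.array(f['t'])
    return -R.T@t, R.T@np.array([s[0],s[1],1.])
def onz(f,u,v,z):
    c,d=ray(f,u,v); return c+d*(z-c[2])/d[2]
def proj(f,X):
    p=np.array(f['R'])@np.array(X)+np.array(f['t']);s=p[:2]/p[2];s=s*(1+f['k1']*(s@s));K=np.array(f['mtx'])
    return K[0,0]*s[0]+K[0,2],K[1,1]*s[1]+K[1,2]
E
python3 - <<'E'
from h import *
a=grab('scene','scene1.png');b=grab('top','top1.png')
print(manip.state(),manip.tip_reach)
import pickle;pickle.dump((a,b),open('f1.pkl','wb'))
for f in(a,b):print(f['mtx'],f['R'],f['t'],f['k1'])
E
```

```text
{'time': 0.1, 'joint_pos': array([ 9.86004497e-01,  5.33253484e-02,  1.61416048e+00, -5.56239524e-06,
        1.47601161e+00, -1.19013853e-01]), 'joint_vel': array([-9.44359224e-06, -1.85513924e-03, -4.84965050e-03, -9.74495805e-04,
        1.27531131e-03,  2.22457512e-04]), 'joint_efforts': array([ 5.80324395e-04, -3.94903064e+01, -3.71361423e+01, -1.23766440e-04,
        3.95740033e-03,  9.43519098e-06]), 'tool_pos': array([0.28041124, 0.55796852, 0.24916227]), 'tool_rot': array([-3.25676167e-04,  2.30789116e-01,  9.73003328e-01, -8.94982426e-04]), 'contact_force': array([ 0.47790808, -0.21111396, -0.38802901]), 'ft_torque': array([0.02953016, 0.05474329, 0.03466664]), 'grasp_force': 0.0, 'gripper_width': 1.00292339456819} 0.019
[[496.44400956   0.         279.00029723]
 [  0.         496.44400956 212.34098592]
 [  0.           0.           1.        ]] [[ 0.77418516  0.63270834  0.01781838]
 [ 0.38087491 -0.44318719 -0.8114921 ]
 [-0.50554094  0.63503171 -0.58409167]] [-0.4216333  -0.12852987  1.58413533] -0.027318831799049675
[[408.18592531   0.         283.21391124]
 [  0.         408.18592531 207.63115905]
 [  0.           0.           1.        ]] [[ 0.00608746 -0.99996642  0.00548712]
 [-0.99019292 -0.00679367 -0.13954148]
 [ 0.13957407 -0.00458386 -0.99020102]] [0.01889461 0.52878373 1.02961524] -0.035330120665587154
```

View pics/scene1.png

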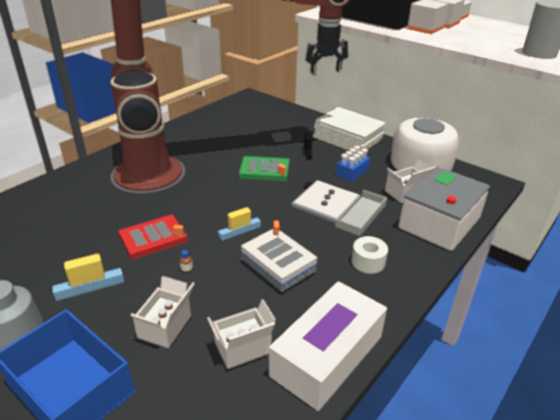

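View pics/top1.png

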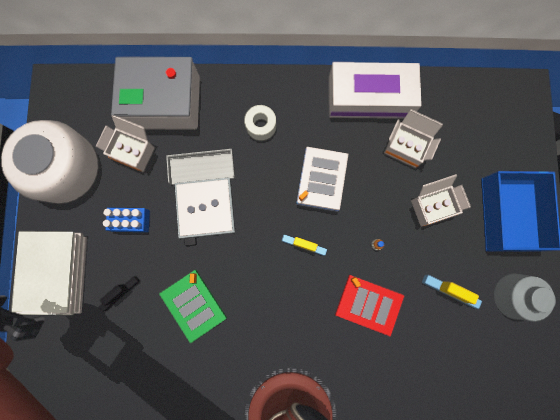

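Candidates in the top view:
- Scraper: small yellow (304,245), large yellow (453,291), black (120,291). I choose (304,245).
- Cover: white with orange tab (323,180), green (193,306), red (370,305). I choose (323,180).
- Plate: white square (205,208), with three stoppers at (191,210), (203,208) and (215,203), and the trough above it.

Run:
```python
from h import *
import pickle
a,b=pickle.load(open('f1.pkl','rb'))
def comps(f,roi,mask,n,amin=20):
    x0,x1,y0,y1=roi;m=np.zeros(mask.shape,np.uint8);m[y0:y1,x0:x1]=mask[y0:y1,x0:x1]
    k,l,s,c=cv2.connectedComponentsWithStats(m)
    o=[(s[i,4],c[i],l==i) for i in range(1,k) if s[i,4]>=amin]
    o.sort(key=lambda q:-q[0]);return o[:n]
def rect(f,mm,z):
    ps=cv2.findContours(mm.astype(np.uint8),cv2.RETR_EXTERNAL,cv2.CHAIN_APPROX_NONE)[0][0][:,0]
    P=np.array([onz(f,u,v,z)[:2] for u,v in ps],np.float32)
    return cv2.minAreaRect(P*1000)
f=b;im=f['img'];hsv=cv2.cvtColor(im,cv2.COLOR_BGR2HSV)
H,S,V=[hsv[...,i].astype(int) for i in range(3)]
yel=((H>20)&(H<35)&(S>150)&(V>100)).astype(np.uint8)
for A,c,m in comps(f,(270,340,225,265),yel,1):
    print('handle',A,c,onz(f,*c,.06),rect(f,m,.067))
blu=((H>90)&(H<115)&(S>60)&(V>120)).astype(np.uint8)
for A,c,m in comps(f,(270,340,225,265),blu,3): print('blade',A,c,onz(f,*c,.022),rect(f,m,.022))
both=((blu|yel)>0).astype(np.uint8)
for A,c,m in comps(f,(270,340,225,265),both,1): print('scr',A,rect(f,m,.022))
ora=((H>5)&(H<20)&(S>150)&(V>120)).astype(np.uint8)
for A,c,m in comps(f,(290,350,145,215),ora,2): print('tab',A,c,onz(f,*c,.076),rect(f,m,.08))
wh=((S<60)&(V>150)).astype(np.uint8)
wh=cv2.morphologyEx(wh,cv2.MORPH_CLOSE,np.ones((15,15)))
for A,c,m in comps(f,(285,355,140,218),wh,1): print('cover',A,c,rect(f,m,.056))
wh=((S<60)&(V>195)).astype(np.uint8)
wh=cv2.morphologyEx(wh,cv2.MORPH_OPEN,np.ones((3,3)))
for A,c,m in comps(f,(165,245,145,250),wh,2): print('plate',A,c,rect(f,m,.016))
dk=(V<110).astype(np.uint8)
for A,c,m in comps(f,(182,226,192,230),dk,5,10): print('stop',A,c,onz(f,*c,.021))
# scene check: scraper handle + tab in both
im=a['img'];hsv=cv2.cvtColor(im,cv2.COLOR_BGR2HSV);H,S,V=[hsv[...,i].astype(int) for i in range(3)]
ora2=((H>3)&(H<20)&(S>150)&(V>120)).astype(np.uint8)
for A,c,m in comps(a,(268,285,215,240),ora2,1,5): print('tab scene',A,c,onz(a,*c,.072))
for z in(.016,):print('V plate samples',b['img'][170,200],b['img'][225,205],b['img'][190,205])
tiles=[cv2.resize(b['img'][150:260,160:340],None,fx=4.4,fy=4.4,interpolation=cv2.INTER_CUBIC)]
cv2.imwrite('pics/crop1.png',tiles[0])
```

```text
handle 199 [304.85427136 243.72864322] [ 0.43368786 -0.0328111   0.06      ] ((433.0329284667969, -32.92915344238281), (58.65499496459961, 21.44778060913086), 71.93506622314453)
blade 79 [287.4556962  238.89873418] [0.44803066 0.0106182  0.022     ] ((448.17669677734375, 10.386775970458984), (28.989980697631836, 18.251110076904297), 71.94854736328125)
blade 71 [320.94366197 250.32394366] [ 0.41870702 -0.07709748  0.022     ] ((418.6501770019531, -77.37370300292969), (25.628826141357422, 18.19462776184082), 71.89356994628906)
scr 270 ((430.9133605957031, -48.3228874206543), (88.47277069091797, 22.80787467956543), 71.18756866455078)
tab 44 [303.         195.34090909] [ 0.55488054 -0.02733831  0.076     ] ((555.0606689453125, -27.122896194458008), (10.716121673583984, 25.31035804748535), 45.5440559387207)
cover 2468 [322.42585089 177.86223663] ((605.8444213867188, -78.86186981201172), (112.53675079345703, 151.4805145263672), 80.42530822753906)
plate 2554 [203.56303837 207.2916993 ] ((532.0595703125, 234.95094299316406), (139.99252319335938, 139.12371826171875), 6.445192813873291)
plate 1379 [201.4902103  168.22189993] ((639.1671142578125, 244.4674530029297), (66.36798095703125, 165.90809631347656), 5.568780899047852)
tab scene 64 [275.953125 225.921875] [ 0.55262353 -0.0239288   0.072     ]
V plate samples [196 205 208] [232 238 243] [231 237 243]
```

View pics/crop1.png

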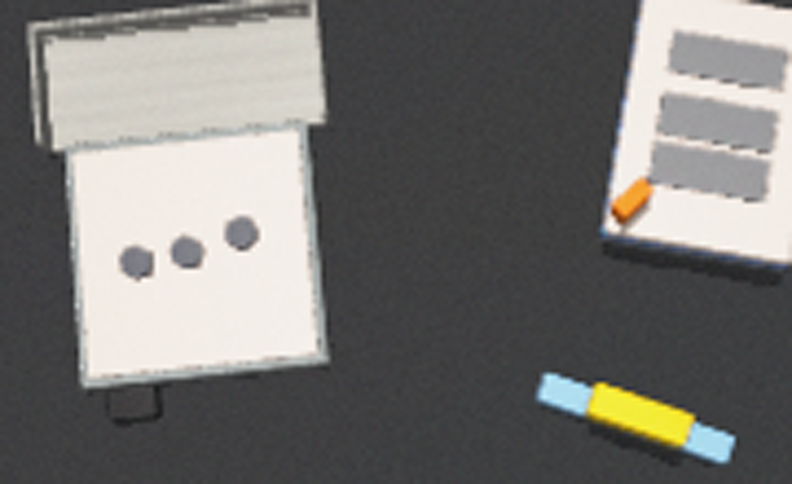

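The crop confirms the choice: the small yellow-handled scraper with pale blue ends, at crop (640,415). The plate's stoppers are at crop (138,262), (187,252) and (242,232). The white cover's orange tab is at (631,201), its near-left corner.

```bash
cat >> h.py <<'E'
from scipy.spatial.transform import Rotation as Ro
def tool():
    s=manip.state();q=s['tool_rot'];return np.array(s['tool_pos']),Ro.from_quat([q[1],q[2],q[3],q[0]]),s
def down(yaw): # tool y axis at world yaw (deg), pointing down
    y=np.array([np.cos(np.radians(yaw)),np.sin(np.radians(yaw)),0]);z=np.array([0,0,-1.]);return Ro.from_matrix(np.c_[np.cross(y,z),y,z])
def go(P,R,p0=None,R0=None):
    p,r,s=tool()
    if p0 is None:p0,R0=p,r
    rv=(R0.inv()*R).as_rotvec(degrees=True)
    print('turn deg',rv.round(2),'then shift cm',(R.inv().apply(np.array(P)-p0)*100).round(2),'| shift before turn',(R0.inv().apply(np.array(P)-p0)*100).round(2))
E
python3 - <<'E'
from h import *;import pickle
a,b=pickle.load(open('f1.pkl','rb'))
go([.433,-.033,.12],down(-18.3))
c=np.array([.532,.235]);th=np.radians(6)
for p in((191.4,209.5),(202.5,207.3),(215,202.7)):
    w=onz(b,*p,.022)[:2];d=w-c;print(w.round(4),(d@[np.cos(th),np.sin(th)]).round(4),(d@[-np.sin(th),np.cos(th)]).round(4))
E
```

```text
turn deg [-1.000e-01  7.000e-02  8.161e+01] then shift cm [-51.32  33.04  12.92] | shift before turn [-40.18 -45.92  12.99]
[0.5241 0.2655] -0.0047 0.0312
[0.5302 0.2363] -0.0017 0.0014
[0.5427 0.2034] 0.0074 -0.0325
```

>>> move_arm:
  rows:
    - [0,0,0,0,0,6.8,1]
    - [0,0,0,0,0,6.8,1]
    - [0,0,0,0,0,6.8,1]
    - [0,0,0,0,0,6.8,1]
    - [0,0,0,0,0,6.8,1]
    - [0,0,0,0,0,6.8,1]
    - [0,0,0,0,0,6.8,1]
    - [0,0,0,0,0,6.8,1]
    - [0,0,0,0,0,6.8,1]
    - [0,0,0,0,0,6.8,1]
    - [0,0,0,0,0,6.8,1]
    - [0,0,0,0,0,6.8,1]

```text
time: 1.1
tool_pos: [0.2805, 0.5581, 0.2495]
tool_rot: [0.0, 0.812, 0.583, -0.001]
contact_force: [0.1, -0.1, -0.4]
gripper_width: 0.999
grasp_force: 0.0
```

>>> move_arm:
  rows:
    - [-3.2,2.07,0.8,0,0,0,1]
    - [-3.2,2.07,0.8,0,0,0,1]
    - [-3.2,2.07,0.8,0,0,0,1]
    - [-3.2,2.07,0.8,0,0,0,1]
    - [-3.2,2.07,0.8,0,0,0,1]
    - [-3.2,2.07,0.8,0,0,0,1]
    - [-3.2,2.07,0.8,0,0,0,1]
    - [-3.2,2.07,0.8,0,0,0,1]
    - [-3.2,2.07,0.8,0,0,0,1]
    - [-3.2,2.07,0.8,0,0,0,1]
    - [-3.2,2.07,0.8,0,0,0,1]
    - [-3.2,2.07,0.8,0,0,0,1]
    - [-3.2,2.07,0.8,0,0,0,1]
    - [-3.2,2.07,0.8,0,0,0,1]
    - [-3.2,2.07,0.8,0,0,0,1]
    - [-3.2,2.07,0.8,0,0,0,1]
    - [0,0,0,0,0,0,1]
    - [0,0,0,0,0,0,1]
    - [0,0,0,0,0,0,1]

```text
time: 2.68
tool_pos: [0.4341, -0.0314, 0.1219]
tool_rot: [-0.001, 0.811, 0.585, -0.0]
contact_force: [0.5, -0.1, 1.0]
gripper_width: 0.995
grasp_force: 0.0
```

Run:
```python
from h import *
f=grab('wrist','w1.png');p,r,s=tool();print(p,s['time'])
go([.433,-.033,.05],down(-18.3))
hsv=cv2.cvtColor(f['img'],cv2.COLOR_BGR2HSV);H,S,V=[hsv[...,i].astype(int) for i in range(3)]
m=((H>20)&(H<35)&(S>150)&(V>100)).astype(np.uint8)
cs=max(cv2.findContours(m,0,cv2.CHAIN_APPROX_NONE)[0],key=cv2.contourArea)[:,0]
P=np.array([onz(f,u,v,.067)[:2] for u,v in cs],np.float32)*1000
print(len(cs),cs.min(0),cs.max(0),cv2.minAreaRect(P))
```

```text
[ 0.43423034 -0.0308969   0.12216972] 2.7333
turn deg [-0.03 -0.02  0.06] then shift cm [-0.24 -0.05  7.22] | shift before turn [-0.24 -0.05  7.22]
353 [263 182] [302 304] ((434.5733642578125, -30.360824584960938), (65.12398529052734, 19.529197692871094), 71.68132781982422)
```

View pics/w1.png

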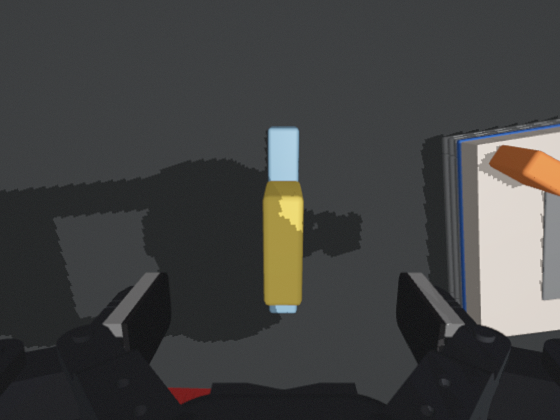

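The wrist view shows the scraper centred between the open jaws, with the handle at (283,243) and the two pads at x≈140 and 430. Next: descend and grip.

>>> move_arm:
  rows:
    - [-0.2,0,2.4,0,0,0,1]
    - [0,0,2.4,0,0,0,1]
    - [0,0,2.4,0,0,0,1]
    - [0,0,0,0,0,0,1]
    - [0,0,0,0,0,0,-1]
    - [0,0,0,0,0,0,-1]
    - [0,0,0,0,0,0,-1]
    - [0,0,0,0,0,0,-1]
    - [0,0,0,0,0,0,-1]
    - [0,0,0,0,0,0,-1]
    - [0,0,0,0,0,0,-1]
    - [0,0,0,0,0,0,-1]
    - [0,0,0,0,0,0,-1]
    - [0,0,0,0,0,0,-1]

```text
time: 3.9
tool_pos: [0.4347, -0.0337, 0.0514]
tool_rot: [0.0, 0.811, 0.586, 0.001]
contact_force: [-1.0, 1.0, 5.7]
gripper_width: 0.224
grasp_force: 61.4
```

Run:
```python
from h import *
p,r,s=tool();print(p,r.as_matrix().round(3),s['gripper_width'],s['grasp_force'],s['contact_force'])
th=np.radians(6);c=np.array([.532,.235])
def pl(x,y): return c+[x*np.cos(th)-y*np.sin(th),x*np.sin(th)+y*np.cos(th)]
w=pl(-.045,0)
print(w,pl(.085,0))
go([*w,.11],down(6))
```

```text
[ 0.43469678 -0.0337049   0.05143184] [[ 0.314  0.949  0.001]
 [ 0.949 -0.314 -0.   ]
 [ 0.     0.001 -1.   ]] 0.22397468993342573 61.44224524497986 [-1.02865186  1.02665798  5.73319094]
[0.48724651 0.23029622] [0.61653436 0.24388492]
turn deg [  0.08  -0.   -24.29] then shift cm [25.71  7.99 -5.86] | shift before turn [26.72 -3.29 -5.85]
```

>>> move_arm:
  rows:
    - [0,0,-2,0,0,0,-1]
    - [0,0,-2,0,0,0,-1]
    - [0,0,-1.9,0,0,0,-1]
    - [0,0,0,0,0,-6.08,-1]
    - [0,0,0,0,0,-6.08,-1]
    - [0,0,0,0,0,-6.08,-1]
    - [0,0,0,0,0,-6.08,-1]
    - [2.57,0.8,0,0,0,0,-1]
    - [2.57,0.8,0,0,0,0,-1]
    - [2.57,0.8,0,0,0,0,-1]
    - [2.57,0.8,0,0,0,0,-1]
    - [2.57,0.8,0,0,0,0,-1]
    - [2.57,0.8,0,0,0,0,-1]
    - [2.57,0.8,0,0,0,0,-1]
    - [2.57,0.8,0,0,0,0,-1]
    - [2.57,0.8,0,0,0,0,-1]
    - [2.57,0.8,0,0,0,0,-1]
    - [0,0,0,0,0,0,-1]
    - [0,0,0,0,0,0,-1]
    - [0,0,0,0,0,0,-1]

```text
time: 5.57
tool_pos: [0.4858, 0.2298, 0.1085]
tool_rot: [-0.0, 0.669, 0.743, -0.001]
contact_force: [-0.0, -0.7, -1.0]
gripper_width: 0.227
grasp_force: 60.6
```

Run:
```python
from h import *
p,r,s=tool();print(p,s['gripper_width'],s['grasp_force'],s['contact_force'])
go([.4872,.2303,.0690],down(6))
f=grab('top','top2.png');a=grab('scene')
cr=[cv2.resize(f['img'][140:260,140:290],(600,480)),cv2.resize(a['img'][140:260,260:410],(0,0),fx=4,fy=4)]
cv2.imwrite('pics/c2.png',cv2.resize(np.hstack(cr),(800,320)))
```

```text
[0.48579006 0.22983161 0.10846667] 0.22651579376658504 60.597320795059204 [-0.02277249 -0.69815738 -1.02305258]
turn deg [-0.1   0.05  0.04] then shift cm [0.03 0.15 3.95] | shift before turn [0.04 0.15 3.95]
```

View pics/c2.png

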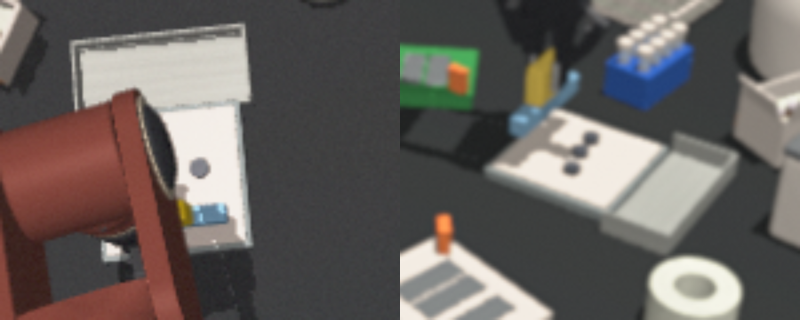

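The scraper is held level above the near part of the plate, blade at (210,213) in the left crop. The stoppers are ahead of it at (575,150) in the right crop. Next: lower.

>>> move_arm:
  rows:
    - [0,0.1,1.3,0,0,0,-1]
    - [0,0,1.3,0,0,0,-1]
    - [0,0,0.9,0,0,0,-1]
    - [0,0,0.4,0,0,0,-1]
    - [0,0,0,0,0,0,-1]
    - [0,0,0,0,0,0,-1]

```text
time: 6.17
tool_pos: [0.4871, 0.2303, 0.0696]
tool_rot: [-0.0, 0.669, 0.743, -0.0]
contact_force: [0.1, -0.2, -1.1]
gripper_width: 0.227
grasp_force: 60.6
```

>>> move_arm:
  rows:
    - [0,0.4,0.1,0,0,0,-1]
    - [0,0.7,0,0,0,0,-1]
    - [0,0.7,0,0,0,0,-1]
    - [0,0.7,0,0,0,0,-1]
    - [0,0.7,0,0,0,0,-1]
    - [0,0.7,0,0,0,0,-1]
    - [0,0.7,0,0,0,0,-1]
    - [0,0.7,0,0,0,0,-1]
    - [0,0.7,0,0,0,0,-1]
    - [0,0.7,0,0,0,0,-1]
    - [0,0.7,0,0,0,0,-1]
    - [0,0.7,0,0,0,0,-1]
    - [0,0.7,0,0,0,0,-1]
    - [0,0.7,0,0,0,0,-1]
    - [0,0.7,0,0,0,0,-1]
    - [0,0.7,0,0,0,0,-1]
    - [0,0.7,0,0,0,0,-1]
    - [0,0.7,0,0,0,0,-1]
    - [0,0.7,0,0,0,0,-1]
    - [0,0,0,0,0,0,-1]

```text
time: 7.83
tool_pos: [0.6208, 0.2451, 0.0735]
tool_rot: [0.002, 0.669, 0.743, 0.003]
contact_force: [-0.6, -1.0, 8.0]
gripper_width: 0.226
grasp_force: 62.1
```

Run:
```python
from h import *
p,r,s=tool();print(p,s['contact_force'])
a=grab('scene');f=grab('top')
cr=[cv2.resize(f['img'][130:250,140:290],(600,480)),cv2.resize(a['img'][140:260,270:420],(0,0),fx=4,fy=4)]
cv2.imwrite('pics/c3.png',cv2.resize(np.hstack(cr),(800,320)))
```

```text
[0.62080358 0.24507052 0.07352331] [-0.60383048 -0.98994845  8.0367326 ]
```

View pics/c3.png

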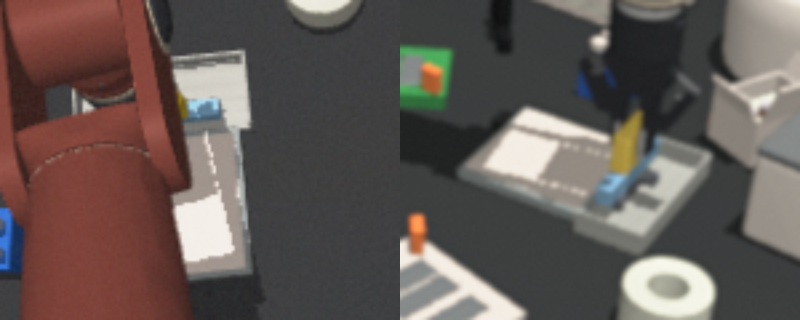

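The blade is past the plate's edge. Dark stoppers show around it at (605,198) and (645,180) in the right crop, and there is 8 N of upward force, so one may be caught under the blade. I'll raise it and look.

>>> move_arm:
  rows:
    - [0,-0.2,-1.5,0,0,0,-1]
    - [0,-1.5,-2.5,0,0,0,-1]
    - [0,-3,-2.5,0,0,0,-1]
    - [0,-3.5,-1,0,0,0,-1]
    - [0,-3.5,0,0,0,0,-1]
    - [0,-3.5,0,0,0,0,-1]
    - [0,0,0,0,0,0,-1]
    - [0,0,0,0,0,0,-1]

```text
time: 8.6
tool_pos: [0.4635, 0.228, 0.1439]
tool_rot: [-0.0, 0.669, 0.744, -0.0]
contact_force: [0.8, -0.1, -1.6]
gripper_width: 0.226
grasp_force: 60.5
```

Run:
```python
from h import *
p,r,s=tool();print(p,r.as_matrix().round(3),s['contact_force'],s['gripper_width'])
a=grab('scene');f=grab('wrist')
cr=[cv2.resize(f['img'],(640,480)),cv2.resize(a['img'][140:260,270:420],(0,0),fx=4,fy=4)]
cv2.imwrite('pics/c4.png',cv2.resize(np.hstack(cr),(800,310)))
```

```text
[0.46350887 0.22799818 0.14387907] [[-0.106  0.994 -0.001]
 [ 0.994  0.106 -0.   ]
 [-0.    -0.001 -1.   ]] [ 0.76241603 -0.14364916 -1.61394614] 0.2256419119651335
```

View pics/c4.png

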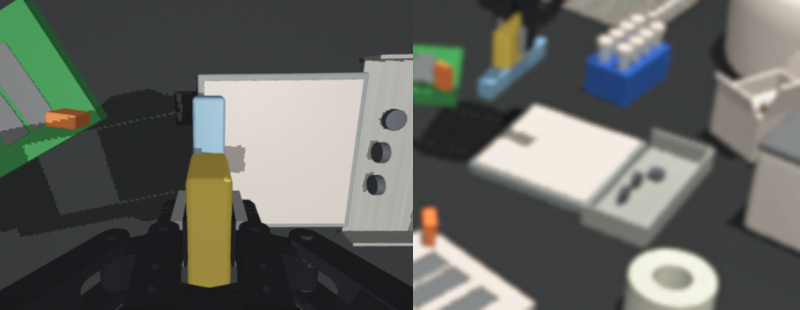

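Both views show a bare plate with all three stoppers in the trough, at (392,120), (380,152) and (375,185) in the left crop. Next, put the scraper back at its old place.

Run:
```python
from h import *
go([.434,-.033,.085],down(-18.3))
```

```text
turn deg [ 0.1  -0.04 24.34] then shift cm [-25.83   5.14   6.02] | shift before turn [-25.66  -5.97   6.  ]
```

>>> move_arm:
  rows:
    - [0,0,0,0,0,6.08,-1]
    - [0,0,0,0,0,6.08,-1]
    - [0,0,0,0,0,6.08,-1]
    - [0,0,0,0,0,6.1,-1]
    - [-2.87,0.57,0,0,0,0,-1]
    - [-2.87,0.57,0,0,0,0,-1]
    - [-2.87,0.57,0,0,0,0,-1]
    - [-2.87,0.57,0,0,0,0,-1]
    - [-2.87,0.57,0,0,0,0,-1]
    - [-2.87,0.57,0,0,0,0,-1]
    - [-2.87,0.57,0,0,0,0,-1]
    - [-2.87,0.57,0,0,0,0,-1]
    - [-2.87,0.57,0,0,0,0,-1]
    - [0,0,3,0,0,0,-1]
    - [0,0,2,0,0,0,-1]
    - [0,0,2,0,0,0,-1]
    - [0,0,1,0,0,0,-1]
    - [0,0,0.5,0,0,0,-1]
    - [0,0,0.3,0,0,0,-1]
    - [0,0,0,0,0,0,-1]

```text
time: 10.37
tool_pos: [0.4339, -0.0333, 0.0567]
tool_rot: [0.0, 0.811, 0.586, 0.0]
contact_force: [-0.1, 0.5, -2.0]
gripper_width: 0.224
grasp_force: 60.7
```

>>> move_arm:
  rows:
    - [0,0,0.2,0,0,0,-1]
    - [0,0,0.15,0,0,0,-1]
    - [0,0,0.1,0,0,0,-1]
    - [0,0,0,0,0,0,-1]
    - [0,0,0,0,0,0,-1]

```text
time: 10.78
tool_pos: [0.4333, -0.0331, 0.0521]
tool_rot: [0.0, 0.811, 0.586, 0.0]
contact_force: [-1.0, 0.6, -1.9]
gripper_width: 0.228
grasp_force: 60.7
```

>>> move_arm:
  rows:
    - [0,0,0.07,0,0,0,-1]
    - [0,0,0,0,0,0,-1]
    - [0,0,0,0,0,0,-1]

```text
time: 11.03
tool_pos: [0.4334, -0.0332, 0.0514]
tool_rot: [0.0, 0.811, 0.586, 0.0]
contact_force: [0.5, 0.8, -0.4]
gripper_width: 0.226
grasp_force: 60.8
```

>>> move_arm:
  rows:
    - [0,0,0,0,0,0,1]
    - [0,0,0,0,0,0,1]
    - [0,0,0,0,0,0,1]
    - [0,0,0,0,0,0,1]
    - [0,0,0,0,0,0,1]
    - [0,0,0,0,0,0,1]
    - [0,0,-1,0,0,0,1]
    - [0,0,-2,0,0,0,1]
    - [0,0,-3,0,0,0,1]
    - [0,0,-3,0,0,0,1]
    - [0,0,-3,0,0,0,1]
    - [0,0,0,0,0,0,1]
    - [0,0,0,0,0,0,1]

```text
time: 12.12
tool_pos: [0.4347, -0.0335, 0.1744]
tool_rot: [0.002, 0.811, 0.586, 0.002]
contact_force: [0.1, -0.7, 0.4]
gripper_width: 1.001
grasp_force: 0.0
```

Run:
```python
from h import *
p,r,s=tool();print(p,s['contact_force'])
go([.5555,-.0273,.16],down(44.1))
f=grab('wrist');a=grab('scene')
cr=[cv2.resize(f['img'],(640,480)),cv2.resize(a['img'][160:280,200:350],(0,0),fx=4,fy=4)]
cv2.imwrite('pics/c5.png',cv2.resize(np.hstack(cr),(800,310)))
```

```text
[ 0.43467605 -0.03350563  0.17435043] [ 0.13537319 -0.66803748  0.42210882]
turn deg [  0.32   0.16 -62.4 ] then shift cm [-7.96  9.11  1.44] | shift before turn [ 4.38 11.27  1.5 ]
```

View pics/c5.png

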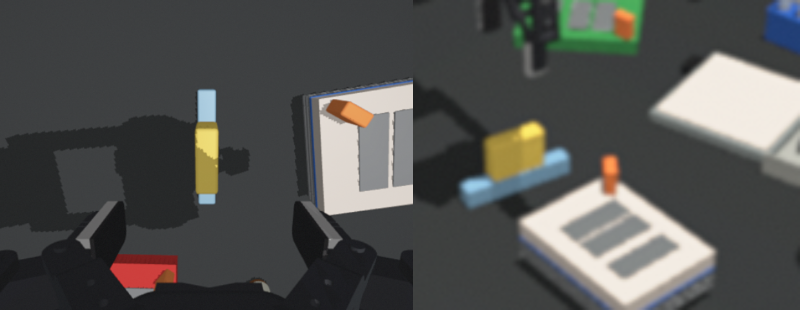

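The scraper stands upright, free of the gripper, at (207,150) in the left crop. The cover's orange tab is at (350,112). Next: turn and hover over the tab.

>>> move_arm:
  rows:
    - [0,0,0,0,0,-6.93,1]
    - [0,0,0,0,0,-6.93,1]
    - [0,0,0,0,0,-6.93,1]
    - [0,0,0,0,0,-6.93,1]
    - [0,0,0,0,0,-6.93,1]
    - [0,0,0,0,0,-6.93,1]
    - [0,0,0,0,0,-6.93,1]
    - [0,0,0,0,0,-6.93,1]
    - [0,0,0,0,0,-6.93,1]
    - [-2,2.28,0.3,0,0,0,1]
    - [-2,2.28,0.4,0,0,0,1]
    - [-2,2.28,0.4,0,0,0,1]
    - [-2,2.28,0.4,0,0,0,1]
    - [0,0,0,0,0,0,1]
    - [0,0,0,0,0,0,1]
    - [0,0,0,0,0,0,1]

```text
time: 13.55
tool_pos: [0.5529, -0.027, 0.1543]
tool_rot: [-0.002, 0.39, 0.921, -0.0]
contact_force: [-0.6, 0.2, 1.0]
gripper_width: 1.0
grasp_force: 0.0
```

Run:
```python
from h import *
f=grab('wrist','w6.png');p,r,s=tool();print(p,r.as_matrix().round(3))
hsv=cv2.cvtColor(f['img'],cv2.COLOR_BGR2HSV);H,S,V=[hsv[...,i].astype(int) for i in range(3)]
m=((H>3)&(H<19)&(S>150)&(V>60)).astype(np.uint8)
cs=max(cv2.findContours(m,0,cv2.CHAIN_APPROX_NONE)[0],key=cv2.contourArea)[:,0]
P=np.array([onz(f,u,v,.086)[:2] for u,v in cs],np.float32)*1000
print(cs.min(0),cs.max(0),cv2.minAreaRect(P))
m2=((H>3)&(H<19)&(S>150)&(V>200)).astype(np.uint8);print('bright',m2.sum())
go([.5555,-.0273,.079],down(44.1))
```

```text
[ 0.55291846 -0.02705978  0.15500685] [[-0.695  0.719 -0.002]
 [ 0.719  0.695  0.   ]
 [ 0.002 -0.001 -1.   ]]
[273 211] [293 262] ((552.4201049804688, -26.120635986328125), (10.681922912597656, 28.950586318969727), 44.5365104675293)
bright 36
turn deg [-0.08 -0.11 -0.04] then shift cm [-0.2   0.17  7.6 ] | shift before turn [-0.21  0.18  7.6 ]
```

View pics/w6.png

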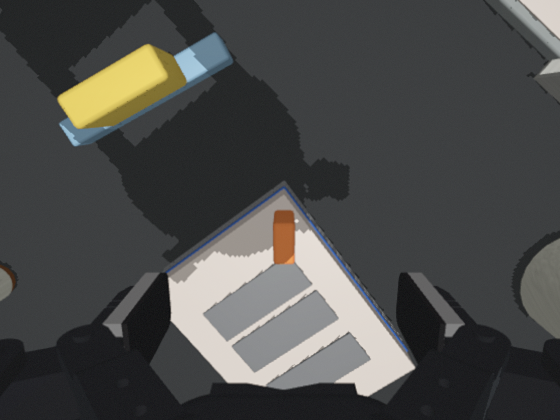

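The tab stands at (284,238), its long side vertical in the image, between the pads and aligned for the grip. Next: descend, then check the height.

>>> move_arm:
  rows:
    - [-0.2,0.1,2,0,0,0,1]
    - [0,0,2,0,0,0,1]
    - [0,0,2,0,0,0,1]
    - [0,0,1,0,0,0,1]
    - [0,0,0,0,0,0,1]
    - [0,0,0,0,0,0,1]
    - [0,0,0,0,0,0,1]

```text
time: 14.18
tool_pos: [0.557, -0.0281, 0.0877]
tool_rot: [0.001, 0.39, 0.921, 0.0]
contact_force: [0.2, 0.3, -0.4]
gripper_width: 0.999
grasp_force: 0.0
```

>>> move_arm:
  rows:
    - [0.2,-0.1,0.5,0,0,0,1]
    - [0,0,0.3,0,0,0,1]
    - [0,0,0,0,0,0,1]
    - [0,0,0,0,0,0,-1]
    - [0,0,0,0,0,0,-1]
    - [0,0,0,0,0,0,-1]
    - [0,0,0,0,0,0,-1]
    - [0,0,0,0,0,0,-1]
    - [0,0,0,0,0,0,-1]
    - [0,0,0,0,0,0,-1]
    - [0,0,0,0,0,0,-1]
    - [0,0,0,0,0,0,-1]
    - [0,0,0,0,0,0,-1]
    - [0,0,0,0,0,0,-1]

```text
time: 15.35
tool_pos: [0.5543, -0.0272, 0.0783]
tool_rot: [-0.0, 0.39, 0.921, -0.0]
contact_force: [-1.5, 0.3, 2.3]
gripper_width: 0.128
grasp_force: 59.0
```

```bash
cat > peel.py <<'E'
from h import *
p,r,s=tool();print(p,r.as_matrix().round(3),s['contact_force'],s['gripper_width'],s['grasp_force'])
th=np.radians(-9.6);Rc=np.array([[np.cos(th),-np.sin(th)],[np.sin(th),np.cos(th)]])
# pivot from tab point: cover-frame offset
off=Rc@np.array([75+58,-55-42.5]);piv=np.r_[p[:2]+off,.038]
# tool y is horizontal, at right angles to the diagonal -> tipping axis is -> sign chosen so that tab rises
print('piv',piv,'off in tool',r.inv().apply(piv-p))
P=p;R=r
for k in range(1,7):
    a=2.5
    ax=R.as_matrix()[:,1]
    for sg in(1,):
        # rotate the world about tool y axis so the tab rises
        T=Ro.from_rotvec(np.radians(a)*ax*SG) if (SG:=1 if np.cross(ax,P-piv)[2]>0 else -1) else 0
        Pn=piv+T.apply(P-piv);Rn=T*R
        print(k,'shift cm',(R.inv().apply(Pn-P)*100).round(2),'turn',(R.inv()*Rn).as_rotvec(degrees=True).round(2),Pn.round(4))
        P,R=Pn,Rn
E
python3 peel.py
```

```text
[ 0.55430205 -0.02722535  0.07832699] [[-0.695  0.719 -0.   ]
 [ 0.719  0.695 -0.   ]
 [ 0.    -0.    -1.   ]] [-1.53529616  0.25432805  2.27039882] 0.12818010770014787 59.005592465400696
piv [ 1.15431822e+02 -1.18342082e+02  3.80000000e-02] off in tool [-1.64909574e+02  2.86895383e-01  3.99919822e-02]
1 shift cm [ -15.87   -0.   -719.32] turn [ 0.   2.5 -0. ] [ 0.665  -0.1409  7.2715]
2 shift cm [ -15.87    0.   -719.32] turn [ 0.   2.5 -0. ] [ 0.9938 -0.48   14.451 ]
3 shift cm [ -15.87   -0.   -719.32] turn [ 0.   2.5 -0. ] [ 1.54   -1.0439 21.603 ]
4 shift cm [ -15.87    0.   -719.32] turn [-0.   2.5  0. ] [ 2.3027 -1.8314 28.714 ]
5 shift cm [ -15.87   -0.   -719.32] turn [-0.   2.5 -0. ] [ 3.2803 -2.8411 35.7703]
6 shift cm [ -15.87   -0.   -719.32] turn [-0.   2.5 -0. ] [ 4.471  -4.071  42.7587]
```

>>> move_arm:
  rows:
    - [-0.07,0,-0.29,0,1,0,-1]
    - [-0.07,0,-0.29,0,1,0,-1]
    - [-0.07,0,-0.29,0,1,0,-1]
    - [-0.07,0,-0.29,0,1,0,-1]
    - [-0.07,0,-0.29,0,1,0,-1]
    - [-0.07,0,-0.29,0,1,0,-1]
    - [0,0,0,0,0,0,-1]
    - [0,0,0,0,0,0,-1]

```text
time: 16.02
tool_pos: [0.5582, -0.0315, 0.0956]
tool_rot: [-0.048, 0.39, 0.919, 0.02]
contact_force: [0.2, -2.9, -0.8]
gripper_width: 0.127
grasp_force: 58.7
```

Run:
```python
from h import *
p,r,s=tool();print(p,s['contact_force'],s['ft_torque'],s['grasp_force'])
a=grab('scene');f=grab('top');cv2.imwrite('pics/c7.png',np.hstack([cv2.resize(a['img'][190:300,220:340],(400,367)),cv2.resize(f['img'][130:240,270:390],(400,367))]))
```

```text
[ 0.5582291  -0.03145666  0.09556236] [ 0.19471674 -2.89063447 -0.7587709 ] [-0.55350643 -0.18896493 -0.08774166] 58.676676750183105
```

View pics/c7.png

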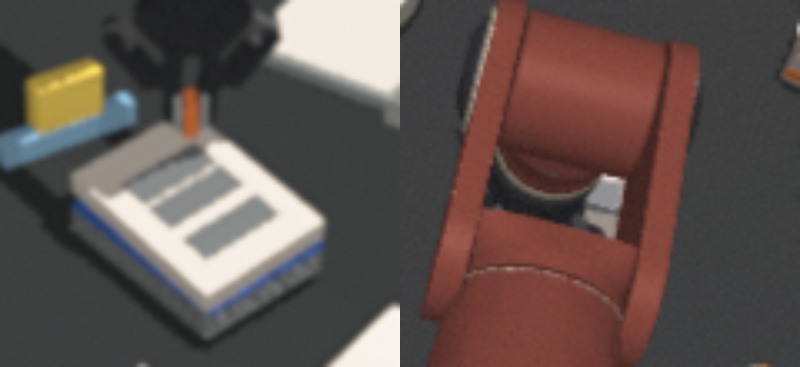

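The tab corner, at (190,135) left, is raised and the far side still rests on the tray, which is unmoved. Next: go on tipping.

>>> move_arm:
  rows:
    - [-0.07,0,-0.29,0,1,0,-1]
    - [-0.07,0,-0.29,0,1,0,-1]
    - [-0.07,0,-0.29,0,1,0,-1]
    - [-0.07,0,-0.29,0,1,0,-1]
    - [-0.07,0,-0.29,0,1,0,-1]
    - [-0.07,0,-0.29,0,1,0,-1]
    - [-0.07,0,-0.29,0,1,0,-1]
    - [-0.07,0,-0.29,0,1,0,-1]
    - [0,0,0,0,0,0,-1]
    - [0,0,0,0,0,0,-1]

```text
time: 16.95
tool_pos: [0.5647, -0.0375, 0.1174]
tool_rot: [-0.112, 0.387, 0.914, 0.048]
contact_force: [0.4, -0.7, -0.4]
gripper_width: 0.127
grasp_force: 58.7
```

Run:
```python
from h import *
p,r,s=tool();print(p,np.degrees(np.arccos(-r.as_matrix()[2,2])),s['contact_force'],s['ft_torque'],s['grasp_force'])
a=grab('scene');f=grab('wrist');cv2.imwrite('pics/c8.png',np.hstack([cv2.resize(a['img'][180:300,210:350],(466,400)),cv2.resize(f['img'],(320,400))]))
```

```text
[ 0.56466582 -0.03754104  0.1174303 ] 13.98562040381522 [ 0.39932395 -0.73713179 -0.44101932] [-0.26171197 -0.13061553 -0.00105177] 58.65038573741913
```

View pics/c8.png

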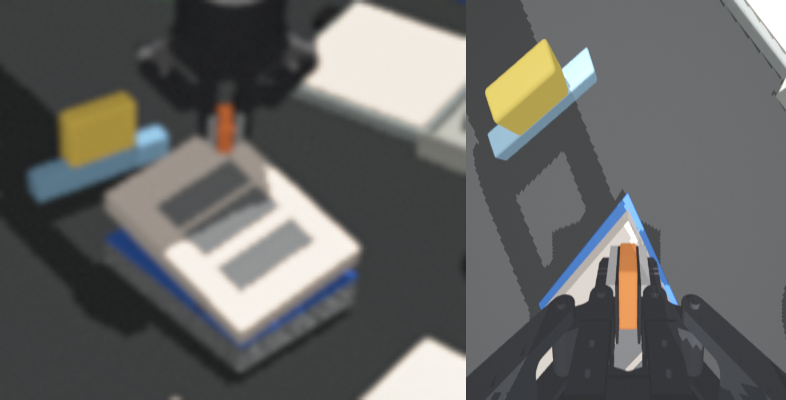

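The cover is tipped 14° with its far edge on the tray, and the tray is still in its stack. The residual force is small, so the cover has let go. Next: tip 2° more, then lift straight up.

>>> move_arm:
  rows:
    - [-0.07,0,-0.29,0,1,0,-1]
    - [-0.07,0,-0.29,0,1,0,-1]
    - [0,0,0,0,0,0,-1]
    - [0.11,0,-0.38,0,0,0,-1]
    - [0.14,0,-0.48,0,0,0,-1]
    - [0.14,0,-0.48,0,0,0,-1]
    - [0.2,0,-0.7,0,0,0,-1]
    - [0.28,0,-0.96,0,0,0,-1]
    - [0.28,0,-0.96,0,0,0,-1]
    - [0.28,0,-0.96,0,0,0,-1]
    - [0.28,0,-0.96,0,0,0,-1]
    - [0,0,0,0,0,0,-1]

```text
time: 18.05
tool_pos: [0.5675, -0.0396, 0.1872]
tool_rot: [-0.126, 0.386, 0.912, 0.055]
contact_force: [0.4, -0.2, 0.2]
gripper_width: 0.128
grasp_force: 58.6
```

Run:
```python
from h import *
p,r,s=tool();print(p,s['contact_force'],s['ft_torque'],s['grasp_force'])
go([.482,.287,.19],down(44.1))
a=grab('scene');cv2.imwrite('pics/c9.png',cv2.resize(a['img'][150:300,200:400],(800,600)))
```

```text
[ 0.56750869 -0.03963518  0.1871538 ] [ 0.39173789 -0.15003271  0.19514288] [-0.07620361 -0.1177055   0.0189425 ] 58.627270460128784
turn deg [ 1.600e-01 -1.575e+01 -1.000e-02] then shift cm [29.41 16.59 -0.28] | shift before turn [28.38 16.57  7.76]
```

View pics/c9.png

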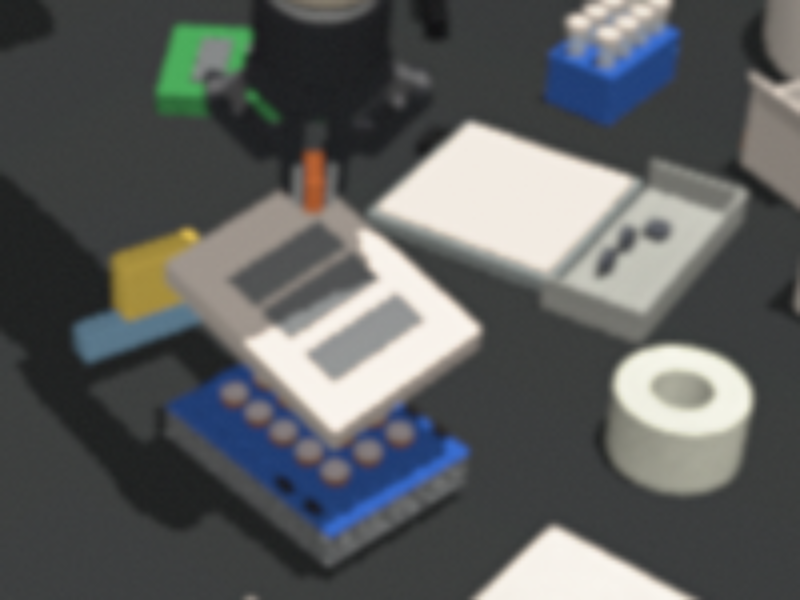

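The cover hangs free at (330,310), with the vials and the blue tray left in the stack at (320,440). Stoppers are in the trough at (607,262), (627,237) and (657,230).

That was the 12th picture viewed, which is over the limit of 10, so the rest of the checking is by numbers only. Next: level and carry.

>>> move_arm:
  rows:
    - [0,0,0,0,-2.6,0,-1]
    - [0,0,0,0,-2.6,0,-1]
    - [0,0,0,0,-2.6,0,-1]
    - [0,0,0,0,-2.6,0,-1]
    - [0,0,0,0,-2.6,0,-1]
    - [0,0,0,0,-2.75,0,-1]
    - [1,0.6,0,0,0,0,-1]
    - [2.1,1.2,0,0,0,0,-1]
    - [2.1,1.2,0,0,0,0,-1]
    - [2.1,1.2,0,0,0,0,-1]
    - [2.1,1.2,0,0,0,0,-1]
    - [2.1,1.2,0,0,0,0,-1]
    - [2.1,1.2,0,0,0,0,-1]
    - [2.1,1.2,0,0,0,0,-1]
    - [2.1,1.2,0,0,0,0,-1]
    - [2.1,1.2,0,0,0,0,-1]
    - [2.1,1.2,0,0,0,0,-1]
    - [2.1,1.2,0,0,0,0,-1]
    - [2.1,1.2,0,0,0,0,-1]
    - [2.1,1.2,0,0,0,0,-1]

```text
time: 19.77
tool_pos: [0.4844, 0.2783, 0.1845]
tool_rot: [-0.003, 0.39, 0.921, 0.001]
contact_force: [-0.4, -0.1, -1.0]
gripper_width: 0.13
grasp_force: 58.7
```

>>> move_arm:
  rows:
    - [1,0.5,0,0,0,0,-1]
    - [0,0,1,0,0,0,-1]
    - [0,0,1,0,0,0,-1]
    - [0,0,0.8,0,0,0,-1]
    - [0,0,0,0,0,0,-1]
    - [0,0,0,0,0,0,-1]
    - [0,0,0,0,0,0,-1]

```text
time: 20.35
tool_pos: [0.4825, 0.2866, 0.1568]
tool_rot: [-0.002, 0.391, 0.92, 0.001]
contact_force: [0.3, -1.2, -0.1]
gripper_width: 0.128
grasp_force: 58.7
```

Run:
```python
from h import *
go([.482,.287,.156],down(44.1));p,r,s=tool();print(p,s['contact_force'],s['grasp_force'],s['time'])
# cover outline in the scene view at assumed top height, and the three stoppers, scraper
a=grab('scene','s10.png');hsv=cv2.cvtColor(a['img'],cv2.COLOR_BGR2HSV);H,S,V=[hsv[...,i].astype(int) for i in range(3)]
# predicted cover corners, top face z=.134
th=np.radians(-9.6+0);R=np.array([[np.cos(th),-np.sin(th)],[np.sin(th),np.cos(th)]])
c0=p[:2]-R@[-.058,.0425];print('pred centre',c0)
for q in((-.075,-.055),(.075,-.055),(.075,.055),(-.075,.055)):
    print('pred corner top',np.round(proj(a,[*(c0+R@q),p[2]-.022]),1),'bottom',np.round(proj(a,[*(c0+R@q),p[2]-.04]),1))
m=((S<60)&(V>120)).astype(np.uint8);m=cv2.morphologyEx(m,cv2.MORPH_CLOSE,np.ones((9,9)))
u,v=map(int,proj(a,[*(c0+R@(0.06,-.04)),p[2]-.022]))
k,l,st,ce=cv2.connectedComponentsWithStats(m);i=l[v,u];print('comp',i,st[i])
if i:
    cs=max(cv2.findContours((l==i).astype(np.uint8),0,cv2.CHAIN_APPROX_NONE)[0],key=cv2.contourArea)
    print(cv2.approxPolyDP(cs,4,True)[:,0].tolist())
y=((H>20)&(H<35)&(S>150)&(V>100)).astype(np.uint8);k,l,st,ce=cv2.connectedComponentsWithStats(y)
print('yellow',[(ce[j].round(1),st[j,4]) for j in range(1,k) if st[j,4]>60])
```

```text
turn deg [-0.02 -0.25 -0.12] then shift cm [ 0.06 -0.01  0.08] | shift before turn [ 0.06 -0.01  0.08]
[0.48247449 0.28663676 0.15683505] [ 0.32488478 -1.17629874 -0.06043243] 58.6748331785202 20.35
pred centre [0.53257459 0.23505934]
pred corner top [297.1 158.3] bottom [296.8 163.9]
pred corner top [335.7 180.1] bottom [335.1 185.9]
pred corner top [363.2 166.7] bottom [362.4 172.3]
pred corner top [324.5 146.6] bottom [324. 152.]
comp 4 [  292     0   268   345 51554]
[[317, 0], [315, 8], [295, 16], [345, 32], [353, 40], [354, 53], [344, 56], [329, 46], [318, 53], [315, 69], [297, 65], [295, 103], [315, 109], [316, 93], [343, 96], [344, 108], [337, 125], [340, 138], [330, 138], [329, 129], [320, 129], [315, 121], [318, 130], [326, 132], [325, 148], [298, 159], [315, 174], [315, 183], [292, 203], [358, 228], [353, 243], [358, 269], [376, 272], [384, 265], [387, 245], [364, 236], [363, 227], [387, 197], [402, 202], [400, 227], [446, 248], [455, 246], [479, 217], [488, 186], [454, 173], [455, 160], [523, 181], [523, 191], [464, 268], [443, 335], [453, 344], [487, 247], [530, 258], [559, 217], [559, 0], [412, 0], [409, 26], [400, 29], [340, 18], [338, 0]]
yellow [(array([239.1, 219. ]), np.int32(253)), (array([ 84.6, 270.9]), np.int32(664))]
```

Run:
```python
from h import *
im=cv2.imread('pics/s10.png',0)
for q in((297.1,158.3),(335.7,180.1),(363.2,166.7),(335.1,185.9),(362.4,172.3)):
    u,v=map(int,q);w=im[v-10:v+11,u-10:u+11]
    c=cv2.goodFeaturesToTrack(w,4,.2,3);print(q,(c[:,0]+[u-10,v-10]).tolist())
print(im[160:200:2,336].tolist(),im[150:190:2,350].tolist())
```

```text
(297.1, 158.3) [[299.0, 159.0], [288.0, 159.0]]
(335.7, 180.1) [[339.0, 186.0], [327.0, 185.0], [331.0, 171.0], [335.0, 174.0]]
(363.2, 166.7) [[362.0, 168.0]]
(335.1, 185.9) [[339.0, 186.0], [327.0, 185.0], [340.0, 194.0]]
(362.4, 172.3) [[362.0, 168.0]]
[133, 136, 189, 227, 157, 135, 136, 191, 238, 238, 229, 155, 147, 157, 232, 233, 168, 139, 140, 140] [187, 226, 177, 173, 221, 192, 238, 230, 155, 216, 238, 238, 221, 159, 154, 106, 57, 61, 60, 60]
```

```bash
python3 -c "
from plant import manip
print(manip.job_done())"
```

```text
the job is handed in; nothing more can be done
None
```

I handed the job in at about 20 s with no verdict shown: the stoppers are in the trough, the scraper stands back at its old spot, and the cover is peeled and held level about 10 cm above the plate centre with the tray left in its stack. I viewed 12 pictures against the limit of 10.

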